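Set the strip feed speed and hold the dead-man jog paddle in its green band

TASK

Turn the black feed-speed knob until its white pointer stands at the orange mark on its dial. Only then press the red spring-loaded jog paddle down until the black needle at its pivot is inside the green band, never pushing it on into the red, and keep it pressed there: the job finishes while you are still holding the paddle. Leave the other things on the machine bed where they are.

Things in the scene. Friction and masses are not known exactly. Their poses are not given: they have to be found in the camera images.
- console: grey fixed box 150 x 140 x 52 mm with a dark dial disc (116 mm across, 4 mm thick, white ticks) on top, whose face is 56 mm above the table; origin: centre of its underside, on the knob's axis. Placed anywhere within about 12 cm, turned up to 20 degrees, left or right of the robot's centre line (the jog unit is on the other side)
- speed_knob (a joint): angle of the black knob in rad: 0 to 4.71, growing as it turns clockwise seen from above; it stays where it is left (friction 0.03 N m). It starts 0.6 to 2.1 rad short of the mark and must be turned clockwise
- knob_grip (a point): point on the knob's upright axis at the height to grip, 86 mm above the table. The knob is a round foot (48 mm across, its top 64 mm above the table) carrying an upright grip bar 48 mm long, 16 mm wide, whose top is 94 mm above the table; the bar's length lies along the line from the axis to the pointer, so the fingers close across it, square to that line
- knob_pointer (a point): outer tip of the knob's white pointer, 38 mm from the knob's axis, 60 mm above the table; turns with the knob. A white stripe on the top of the bar lies on the same side
- mark_tip (a point): inner tip of the orange mark on the dial, 38 mm from the knob's axis (the mark itself runs outwards from there to 58 mm, 9 mm wide); the knob is set when the pointer's tip is at this point
- jog (a joint): angle of the jog lever in rad: 0 released (paddle up), grows as the paddle is pressed down, 0.50 at the stop. Needle in the white 0 to 0.20, green 0.20 to 0.36, red above 0.36. It springs back when let go; about 3 N at the paddle starts it, about 7 N holds it at 0.28, about 10 N at the stop
- pad_top (a point): centre of the top face of the red paddle, 60 mm (along the lever) x 70 mm (across) x 12 mm thick, at the free end of the jog lever, 130 mm from the pivot. Released, it leans 0.25 rad (its free end up); at 0.25 rad of travel it is level. Its x axis points along the lever to the pivot, z out of the top face. This is where to press from above; about 129 mm above the table when released, about 93 mm at 0.28 rad
- jog_pivot (a point): the jog lever's level pivot axis, 85 mm above the table, square to the lever; fixed steel cheeks stand here up to 108 mm, and beside them the needle and its white-green-red scale up to 172 mm. The unit's grey base plate (220 x 90 x 12 mm) lies under lever and paddle
- oil_bottle: blue bottle, 40 mm across, 85 mm tall, standing; origin: centre of its underside; leave it alone
- glue_jar: amber jar with white cap, 54 mm across, 75 mm tall; origin: centre of its underside; leave it alone
- spare_roller: steel roller lying flat, 48 mm across, 28 mm tall, yellow centre; origin: centre of its underside; leave it alone
- wrench: steel wrench 160 mm long lying on the table along its x; leave it alone
- brush: brush 170 mm long lying on the table along its x; leave it alone
- grease_tin: tin with a yellow label, 44 mm across, 45 mm tall; origin: centre of its underside; leave it alone
Not all that is in view belongs to the job. Leave any yellow look-alike of the console alone. Leave any pink look-alike of the part that bears jog alone.

How it is judged (in metres and radians):
On the way, in this order (a step that is already met when the one before it is completed fails the run):
1. the knob's pointer is at the orange mark while the jog paddle is still released (horizontal distance between knob_pointer and mark_tip below 0.0045 m and value of joint jog below 0.06 rad), for 0.3 s.
2. the paddle is held by the robot with the needle in the green band (value of joint jog between 0.2 and 0.36 rad and contact force between any of the fingers, the arm and jog above 2 N), for 0.5 s.
At the end, for the whole second after the job is handed in: The robot is still pressing the red paddle (at least 2 N) with the jog lever steady between 0.20 and 0.36 rad (green band); the knob's pointer tip is within 4.5 mm of the orange mark's tip; no other thing has moved more than 30 mm (all of step 2 and horizontal distance between knob_pointer and mark_tip below 0.0045 m and velocity of joint jog between -0.05 and 0.05 rad/s and distance of each of oil_bottle, glue_jar, spare_roller, wrench, brush, grease_tin from where it was at the start of the episode below 0.03 m); the arm keeps its last pose, push and grip.
It fails at once if the jog paddle was pushed into the red (beyond 0.38 rad) (value of joint jog above 0.38 rad).
It fails at once if another thing on the machine bed was moved more than 30 mm (distance of any of oil_bottle, glue_jar, spare_roller, wrench, brush, grease_tin from where it was at the start of the episode above 0.03 m).
It also fails if it takes over 67 s, if anything falls off the work surface, if the arm or the gripper's body presses on something with over 40 N, if the wrist force passes 120 N, or if a joint passes its speed limit or range.

ROBOT

A 6-joint arm with a two-finger parallel gripper is mounted at the origin on the work surface. World frame = base frame: x ahead of the robot, y to its left, z up, the work surface at z = 0. Lengths are in mm, angles in degrees, forces in N, time in s.
With the tool pointing down it reaches from about 350 to 850 mm from the base axis. Payload 8.1 kg.
Tool frame: the origin (TCP) lies midway between the tips of the shut fingers; the grasp point (between the pads) lies 19 mm behind it; z points along the fingers, y is the direction in which the jaws open and shut (so a half turn about z gives the same grasp; the last joint's range is limited). The gripper opens to 85 mm and grips with 20 to 120 N. Pads are 22 mm wide; open, the fingers measure 114 mm over their backs; the gripper's body (76 mm by 85 mm) begins 54 mm behind the grasp point. The pads swing forward as they close: fully open they stand 13 mm farther back than shut.
Start: joints at [-79.607, 7.471, 85.268, -0, 87.261, -4.893], TCP at [158.208, -578.771, 231.292] pointing down, gripper open.
Joint ranges: [-169.43, 169.43], [-51.17, 129.36], [1.28, 143.12], [-76.62, 256.62], [0, 156.53], [-152.29, 152.29]. Speed limits (degrees/s): [136.94, 136.94, 159.86, 180, 180, 180].

INTERFACE

Orientations are given as [roll, pitch, yaw] about the fixed x, y, z axes, in that order (R = Rz(yaw) Ry(pitch) Rx(roll)).
In Python, from bench import telemetry, snapshot, camera_params, job gives the robot as it stands. The module is installed in compiled form; this text tells all that it offers.
- The arm moves only by the shell command python3 -m jog 'ROWS' [FORCE]. ROWS is JSON, a list that holds one entry, the list of rows, each a list of 7 numbers: the shift along the tool's x, y, z in units of 50 mm (1.0 is 50 mm), then the turn, a rotation vector about the tool's x, y, z in units of 2 pi rad (1.0 is 2 pi rad), then the opening, from 0 (shut) to 1 (fully open). In form: [[[dx, dy, dz, rx, ry, rz, claw], ...]]. A call has 1 to 12 rows; each row shifts and turns the commanded pose from where the row before left it, along the tool's axes as they then stand; what a row does not reach is not made up. A row lasts 1/8 s, in which the tool goes at most 62.5 mm and 10.7 degrees, less where a joint would pass 70% of its speed; a pose out of reach is approached as far as the arm can. A call with a number of a shift or a turn outside -1 to 1 is refused whole. A call with a gripper value outside its range is refused whole. The fingers move at their own pace and stop on an object; FORCE is the grip in N (left out, the last holds). Time passes only in rows, so rows that do not move let the fingers close. It gives the time, the measured TCP pose, the force and the opening at its end, in the units of the state.
- telemetry.sense(): the state, without advancing time (a new reading comes with each control period).
- snapshot(name): name is "side" or "top" or "wrist"; returns (picture, depth): 480x640x3 uint8, red, green, blue; 480x640 float32, mm along the optical axis (not along the pixel's ray), 0 where there is no reading.
- camera_params(name): a dict with "K" (3x3 intrinsics, pixels), "extrinsics" (4x4, takes a point from camera to world coordinates). Camera axes: x right, y down, z forward; pixel columns grow to the right and rows downward; lengths in mm; the calibration is good to about 2 mm. A picture is of the moment at which its call begins: read the wrist's pose just before it. camera_params takes no time and is no camera call; for the wrist camera it gives the pose at the moment of the call.
- job.hand_in(): hands the job in, once; it reports no verdict.
The state is a dict: "time": time; "joint_pos": joint angles; "qd": joint speeds; "joint_efforts": joint torques, N m; "tool_pos": TCP position; "tcp_rot": TCP orientation; "ft_force": force on the tool from outside, world axes, zero at the start; "wrist_torque": the same for the moment, N m; "finger_gap": finger opening in mm.
Only numpy, scipy, OpenCV 4.12 (cv2) and the standard library are available. Lean on these libraries where they do the work, as an engineer would, in place of code of your own. Each camera call takes 0.05 s, during which the arm holds its last target. There are 200 camera calls.

## Working session

There is one attempt and no reset: what is moved stays moved. The work goes in short steps, Python scripts to look and compute and a shell command to move; the robot and the scene stay as the last step left them, time stands still between calls to the robot, and variables do not carry over. Pictures are saved under pics/ and viewed, about 8 in all and at most 12, crops included, and the job is handed in when it is done.

```bash
mkdir -p pics; python3 - <<'E'
from bench import telemetry, snapshot, camera_params, job
import cv2,numpy as np
print(telemetry.sense())
for n in ("top","side"):
    p,d=snapshot(n); cv2.imwrite(f"pics/{n}0.png",p[:,:,::-1]); np.save(f"pics/{n}0d.npy",d)
    c=camera_params(n); print(n,np.round(c["K"],1).tolist(),np.round(c["extrinsics"],3).tolist())
E
```

```text
{'time': 0.0, 'joint_pos': array([-7.96076656e+01,  7.51427577e+00,  8.53296272e+01, -8.89448623e-04,
        8.72615554e+01, -4.89313750e+00]), 'qd': array([-0.05567551,  0.12156572,  0.13509452, -0.00147863,  0.08387771,
       -0.01137562]), 'joint_efforts': array([ 1.09956098e-03, -5.69405329e+01, -5.00538433e+01, -2.06748257e-05,
        1.48348405e-02,  4.41100451e-05]), 'tool_pos': array([ 158.09263764, -578.22660377,  230.24977539]), 'tcp_rot': array([-1.79894850e+02, -8.11022435e-03,  1.52855078e+01]), 'ft_force': array([-0.20998953,  0.52914397,  0.10588355]), 'wrist_torque': array([-0.00717993, -0.00322476,  0.00123754]), 'finger_gap': 85.54654002641881}
top [[560.0, 0.0, 316.9], [0.0, 560.0, 238.7], [0.0, 0.0, 1.0]] [[0.015, -0.976, 0.216, 228.602], [-1.0, -0.016, -0.0, 22.115], [0.004, -0.216, -0.976, 1394.87], [0.0, 0.0, 0.0, 1.0]]
side [[511.9, 0.0, 323.1], [0.0, 511.9, 243.0], [0.0, 0.0, 1.0]] [[0.934, -0.242, 0.264, 206.886], [-0.358, -0.646, 0.674, -800.832], [0.008, -0.724, -0.69, 910.905], [0.0, 0.0, 0.0, 1.0]]
```

View pics/top0.png

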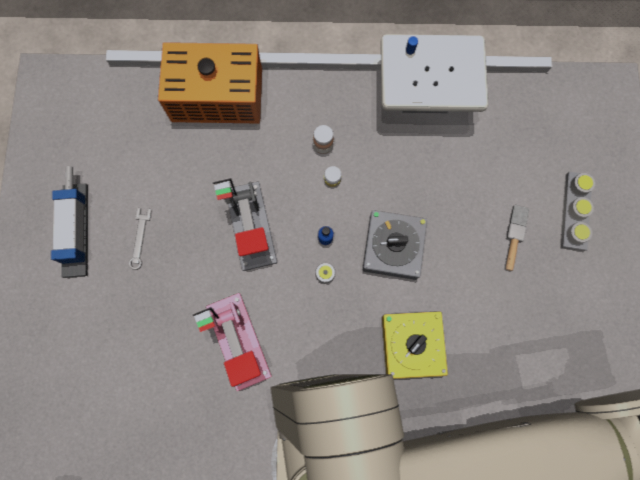

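View pics/side0.png

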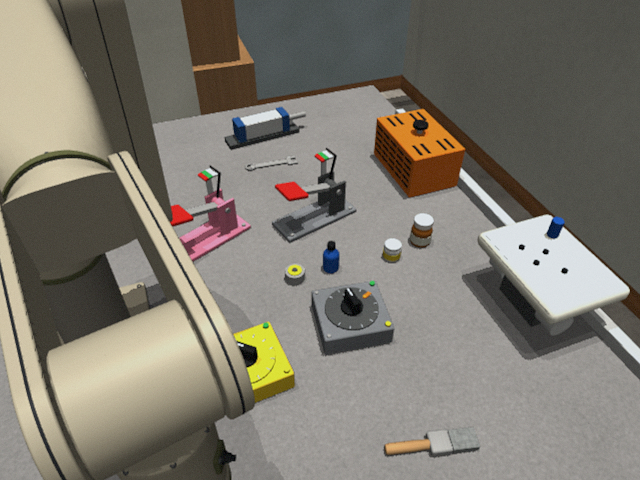

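The top view shows the grey console at about (395,245), with its pointer to the left and the orange mark at (388,225). The real jog paddle is at (252,242), with its needle scale at (223,188). The yellow and pink copies are nearer the robot.

```bash
cat > h.py <<'E'
import cv2,numpy as np
from bench import telemetry,snapshot,camera_params
def ray(c,uv,z):
    K=np.array(c["K"]);T=np.array(c["extrinsics"])
    d=T[:3,:3]@np.linalg.inv(K)@np.array([uv[0],uv[1],1.]);o=T[:3,3]
    return o+d*(z-o[2])/d[2]
def pt(c,uv,dep):
    T=np.array(c["extrinsics"]);return (T[:3,:3]@(np.linalg.inv(c["K"])@np.array([uv[0],uv[1],1.])*dep)+T[:3,3])
def blobs(p,lo,hi,amin=8,roi=None):
    hsv=cv2.cvtColor(p,cv2.COLOR_RGB2HSV);m=cv2.inRange(hsv,np.array(lo),np.array(hi))
    if roi: 
        k=np.zeros_like(m);x0,y0,x1,y1=roi;k[y0:y1,x0:x1]=255;m&=k
    n,l,s,c=cv2.connectedComponentsWithStats(m)
    return [(c[i],s[i],l==i) for i in range(1,n) if s[i][4]>=amin]
E
python3 - <<'E'
from h import *
p=cv2.imread("pics/top0.png")[:,:,::-1].copy();d=np.load("pics/top0d.npy");c=camera_params("top")
for nm,lo,hi,roi,z in [("orange",(8,130,120),(22,255,255),(360,205,430,280),56),("red",(0,150,90),(6,255,255),(220,215,285,270),125),("white",(0,0,170),(180,50,255),(370,215,425,270),60)]:
    for ce,s,m in blobs(p,lo,hi,4,roi): print(nm,ce,s,ray(c,ce,z).round(1),np.median(d[m]),pt(c,ce,np.median(d[m])).round(1))
# pad & console shape
ce,s,m=max(blobs(p,(0,150,90),(6,255,255),20,(220,215,285,270)),key=lambda b:b[1][4])
print(cv2.minAreaRect(np.argwhere(m)[:,::-1].astype(np.float32)))
for n,(u,v) in dict(knob=(397,241),pivot=(244,192)).items(): print(n,ray(c,(u,v),90).round(1),d[v,u])
big=cv2.resize(p[160:300,200:440],None,fx=3.3,fy=3.3,interpolation=cv2.INTER_CUBIC);cv2.imwrite("pics/c1.png",big[:,:,::-1])
w,_=snapshot("wrist");T=camera_params("wrist");print(np.round(T["extrinsics"],3).tolist(),np.round(T["K"],1).tolist(),telemetry.sense()["tool_pos"],telemetry.sense()["tcp_rot"])
E
```

```text
red [251.16591928 241.65171898] [236 228  32  28 669] [500.4 174.1 125. ] 1293.9438 [499.4 173.6 129.5]
white [393. 239.] [390 239   7   1   7] [ 526.6 -164.    60. ] 1336.0381 [ 519.6 -159.7   91. ]
((250.9117889404297, 241.64707946777344), (23.040882110595703, 29.589345932006836), 75.96376037597656)
knob [ 515.1 -169.3   90. ] 1328.2914
pivot [631.  200.8  90. ] 1355.3218
[[0.265, -0.921, -0.285, 230.344], [-0.964, -0.253, -0.077, -559.137], [-0.001, 0.296, -0.955, 374.124], [0.0, 0.0, 0.0, 1.0]] [[400.4, 0.0, 325.2], [0.0, 400.4, 248.9], [0.0, 0.0, 1.0]] [ 158.14750831 -578.35133385  230.47638569] [-1.79918857e+02 -8.45167967e-03  1.52877797e+01]
```

View pics/c1.png

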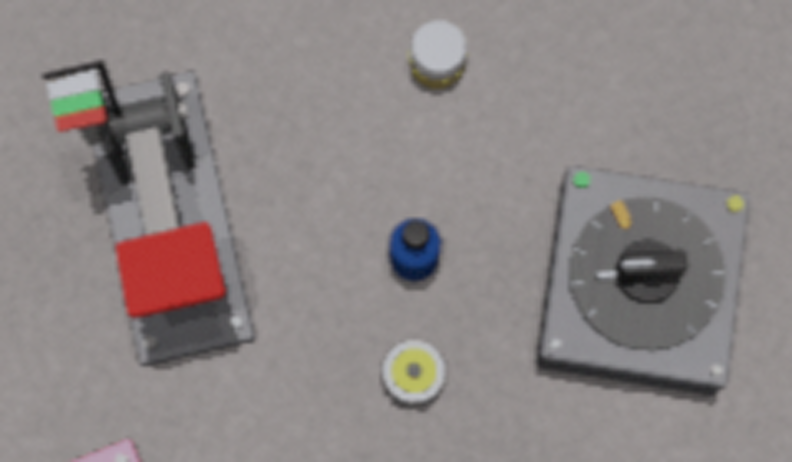

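```bash
python3 -m jog '[[[0.754,-0.502,0,0,0,0,1],[0.754,-0.502,0,0,0,0,1],[0.754,-0.502,0,0,0,0,1],[0.754,-0.502,0,0,0,0,1],[0.754,-0.502,0,0,0,0,1],[0.754,-0.502,0,0,0,0,1],[0.754,-0.502,0,0,0,0,1],[0.754,-0.502,0,0,0,0,1],[0.754,-0.502,0,0,0,0,1],[0.754,-0.502,0,0,0,0,1],[0.754,-0.502,0,0,0,0,1],[0.754,-0.502,0,0,0,0,1]]]'
python3 -m jog '[[[0,0,0,0,0,-0.026,1],[0,0,0,0,0,-0.026,1],[0,0,0,0,0,-0.026,1],[0,0,0,0,0,-0.026,1],[0,0,0,0,0,-0.026,1],[0,0,0,0,0,-0.026,1],[0,0,0,0,0,-0.026,1],[0,0,0,0,0,-0.026,1],[0,0,0,0,0,0,1],[0,0,0,0,0,0,1]]]'
python3 - <<'E'
from h import *
s=telemetry.sense();c=camera_params("wrist");p,d=snapshot("wrist");cv2.imwrite("pics/w1.png",p[:,:,::-1]);np.save("pics/w1d.npy",d)
import pickle;pickle.dump((c,s),open("pics/w1.pkl","wb"));print(s["tool_pos"],s["tcp_rot"])
E
```

```text
time: 1.65
tool_pos: [515.9, -167.7, 231.1]
tcp_rot: [-180.0, 0.0, 15.3]
ft_force: [1.3, -0.9, -1.6]
finger_gap: 85.3
time: 2.9
tool_pos: [515.1, -168.9, 231.1]
tcp_rot: [-180.0, -0.0, 90.0]
ft_force: [0.3, -0.5, 0.3]
finger_gap: 85.3
[ 515.10360301 -168.92096881  231.11337174] [-1.79983878e+02 -6.55840049e-03  8.99567977e+01]
```

View pics/w1.png

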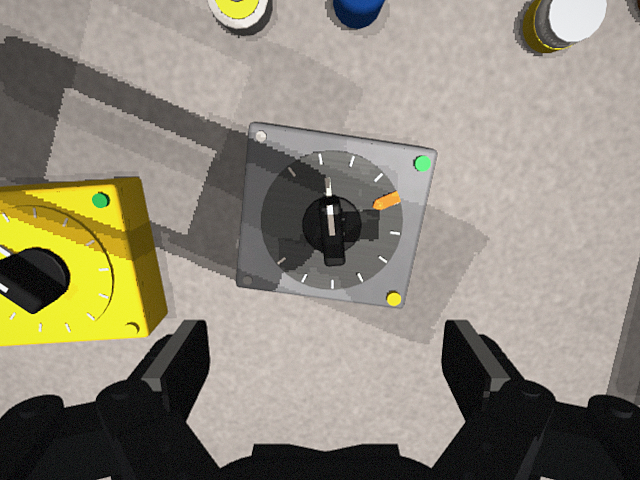

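The wrist view shows the dial centre at about (332,220), the pointer tip at about (328,178) and the orange mark from (374,208) to (400,197).

```bash
cat > dial.py <<'E'
from h import *
def dial(p,c,z0=56):
    roi=(230,110,445,315)
    # ticks + orange on the dial plane -> circle centre
    hsv=cv2.cvtColor(p,cv2.COLOR_RGB2HSV)
    o=max(blobs(p,(8,130,120),(22,255,255),20,roi),key=lambda b:b[1][4]);
    P=np.array([ray(c,(u,v),z0)[:2] for v,u in np.argwhere(o[2])])
    return P
E
python3 - <<'E'
from dial import *
import pickle
from scipy.optimize import least_squares
p=cv2.imread("pics/w1.png")[:,:,::-1].copy();d=np.load("pics/w1d.npy");c,s=pickle.load(open("pics/w1.pkl","rb"))
# console outer buttons: LEDs/corners on box top z~52 
g=blobs(p,(55,80,80),(85,255,255),20,(230,110,445,315));print("green",[(b[0].round(1),b[1][4]) for b in g])
y=blobs(p,(25,120,120),(35,255,255),20,(230,110,445,315));print("yel",[(b[0].round(1),b[1][4]) for b in y])
wt=blobs(p,(0,0,150),(180,40,255),6,(255,140,410,300))
tk=[]
for ce,st,m in wt:
    q=ray(c,ce,56);print("w",ce.round(1),st[2:5],q[:2].round(1));tk.append(q[:2])
tk=np.array(tk)
def circ(P):
    f=lambda x:np.hypot(P[:,0]-x[0],P[:,1]-x[1])-x[2]
    r=least_squares(f,[515,-165,50],loss="soft_l1",f_scale=1);return r.x,r.fun
sel=tk[np.abs(np.hypot(*(tk-[515,-165]).T)-49)<9];print(circ(sel))
P=dial(p,c);m=P.mean(0);_,_,V=np.linalg.svd(P-m);print("orange",m.round(1),V[0],np.ptp((P-m)@V[0]),np.ptp((P-m)@V[1]))
# depth: knob bar top points
v,u=np.mgrid[110:315,230:445];W=np.array([pt(c,(a,b),d[b,a]) for a,b in zip(u.ravel(),v.ravel())])
k=W[(W[:,2]>88)&(W[:,2]<100)];print("bar",len(k),k.mean(0).round(1),cv2.minAreaRect(k[:,:2].astype(np.float32)))
k=W[(W[:,2]>49)&(W[:,2]<60)];print("console",len(k),cv2.minAreaRect(k[:,:2].astype(np.float32)),np.percentile(k[:,2],[10,50,90]))
E
```

```text
green [(array([422.3, 163.2]), np.int32(203))]
yel [(array([393.6, 298.7]), np.int32(146))]
w [261.  140.7] [ 7  3 15] [ 465.1 -105.6]
w [359.8 219.9] [ 155  160 5612] [ 542.7 -167.9]
w [400.4 140.9] [24  4 57] [ 572.3 -105.7]
w [320.  158.5] [ 5 12 38] [ 510.4 -118.9]
w [351.6 160.6] [ 6 12 35] [ 535.  -120.5]
w [328.6 190.1] [ 6 14 57] [ 517.2 -143.6]
w [330.6 219.1] [  8  30 159] [ 518.9 -167.3]
w [394.5 232.7] [10  4 30] [ 571.5 -178.7]
w [382.4 259.1] [ 8  7 26] [ 562.6 -201.6]
w [280.7 260.5] [ 7  6 13] [ 477.1 -202.9]
w [359.9 277. ] [ 5  9 25] [ 544.1 -217.7]
w [332.  283.8] [ 3 10 28] [ 520.3 -224. ]
w [408.  293.1] [ 4 17 42] [ 586.  -232.5]
w [353.9 297.7] [ 6  5 14] [ 539.3 -236.9]
(array([ 519.45373419, -171.12541091,   52.97216176]), array([-1.42108547e-14, -2.84217094e-14,  2.84217094e-14]))
orange [ 563.5 -152.1] [-0.90884915 -0.41712494] 22.344408843032987 9.54491570606553
bar 1389 [ 519.4 -168.8   94.6] ((519.5648193359375, -170.2466583251953), (15.963680267333984, 48.02946090698242), 5.486935138702393)
console 26299 ((519.668701171875, -170.1586456298828), (139.4241943359375, 149.90274047851562), 81.7927474975586) [52.12715608 54.21899516 57.60265992]
```

```bash
python3 -m jog '[[[-0.038,0.088,0,0,0,0,1],[0,0,0,0,0,-0.015,1],[0,0,0.5,0,0,0,1],[0,0,0.5,0,0,0,1],[0,0,0.5,0,0,0,1],[0,0,0.5,0,0,0,1],[0,0,0.5,0,0,0,1],[0,0,0.4,0,0,0,1],[0,0,0.2,0,0,0,1],[0,0,0.15,0,0,0,1],[0,0,0,0,0,0,1],[0,0,0,0,0,0,1]]]' 30
python3 -m jog '[[[0,0,0,0,0,0,0],[0,0,0,0,0,0,0],[0,0,0,0,0,0,0],[0,0,0,0,0,0,0],[0,0,0,0,0,0,0],[0,0,0,0,0,0,0],[0,0,0,0,0,0,0],[0,0,0,0,0,0,0]]]' 30
```

```text
time: 4.45
tool_pos: [520.2, -171.1, 69.7]
tcp_rot: [179.9, 0.0, 95.6]
ft_force: [-0.2, 0.1, 0.4]
finger_gap: 85.6
time: 5.45
tool_pos: [519.9, -170.8, 69.0]
tcp_rot: [180.0, 0.0, 95.6]
ft_force: [2.2, 0.8, 1.1]
finger_gap: 15.3
```

```bash
python3 -m jog '[[[0,0,0,0,0,0.025,0],[0,0,0,0,0,0.025,0],[0,0,0,0,0,0.025,0],[0,0,0,0,0,0.025,0],[0,0,0,0,0,0.025,0],[0,0,0,0,0,0.025,0],[0,0,0,0,0,0.025,0],[0,0,0,0,0,0.025,0],[0,0,0,0,0,0,0],[0,0,0,0,0,0,0]]]'
python3 - <<'E'
from h import *
p,d=snapshot("wrist");cv2.imwrite("pics/w2.png",p[:,:,::-1]);print(telemetry.sense()["ft_force"])
E
```

```text
time: 6.7
tool_pos: [519.4, -170.4, 69.0]
tcp_rot: [-180.0, 0.0, 23.8]
ft_force: [-2.4, 3.7, 4.7]
finger_gap: 15.5
[-1.01646694  3.17831639  4.22309074]
```

View pics/w2.png

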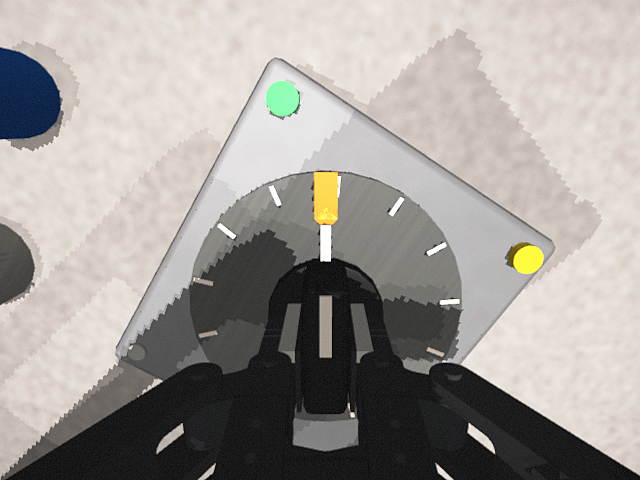

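The pointer tip at (325,225) is radially in line with the mark's inner tip at (326,222). Next I release the knob, lift, check it again, then move over to the paddle.

```bash
python3 -m jog '[[[0,0,0,0,0,0,1],[0,0,0,0,0,0,1],[0,0,0,0,0,0,1],[0,0,0,0,0,0,1],[0,0,0,0,0,0,1],[0,0,0,0,0,0,1],[0,0,-0.3,0,0,0,1],[0,0,-0.6,0,0,0,1],[0,0,-0.8,0,0,0,1],[0,0,-0.8,0,0,0,1],[0,0,-0.74,0,0,0,1],[0,0,0,0,0,0,1]]]'
python3 - <<'E'
from h import *
s=telemetry.sense();c=camera_params("wrist");p,d=snapshot("wrist");cv2.imwrite("pics/w3.png",p[:,:,::-1])
roi=(230,110,445,315)
for ce,st,m in blobs(p,(8,130,120),(22,255,255),20,roi):
    P=np.array([ray(c,(u,v),56.5)[:2] for v,u in np.argwhere(m)])-[519.5,-170.8]
    r=np.hypot(*P.T);print("orange",r.min(),r.max(),np.degrees(np.arctan2(*P.mean(0)[::-1])))
for ce,st,m in blobs(p,(0,0,150),(180,50,255),15,roi):
  for z in (60,94):
    q=ray(c,ce,z)[:2]-[519.5,-170.8];print(ce.round(1),st[2:5],z,np.hypot(*q).round(1),np.degrees(np.arctan2(q[1],q[0])).round(1))
cv2.imwrite("pics/w3c.png",cv2.resize(p[110:315,230:445],None,fx=2.5,fy=2.5,interpolation=cv2.INTER_CUBIC)[:,:,::-1])
E
python3 -m jog '[[[0.303,-0.807,0,0,0,0,1],[0.303,-0.807,0,0,0,0,0.5],[0.303,-0.807,0,0,0,0,0],[0.303,-0.807,0,0,0,0,0],[0.303,-0.807,0,0,0,0,0],[0.303,-0.807,0,0,0,0,0],[0.303,-0.807,0,0,0,0,0],[0.303,-0.807,0,0,0,0,0],[0,0,0,0,0,0.02,0],[0,0,0,0,0,0.01,0],[0,0,0,0,0,0,0],[0,0,0,0,0,0,0]]]'
python3 - <<'E'
from h import *
import pickle
s=telemetry.sense();c=camera_params("wrist");p,d=snapshot("wrist");cv2.imwrite("pics/w4.png",p[:,:,::-1]);np.save("pics/w4d.npy",d)
print(s["tool_pos"],s["tcp_rot"])
for ce,st,m in blobs(p,(0,150,60),(6,255,255),200):
    W=np.array([pt(c,(u,v),d[v,u]) for v,u in np.argwhere(m)]);print(ce.round(1),st,W.mean(0).round(1),cv2.minAreaRect(W[:,:2].astype(np.float32)),np.percentile(W[:,2],[2,50,98]).round(1))
    n=np.linalg.lstsq(np.c_[W[:,:2],np.ones(len(W))],W[:,2],rcond=None)[0];print("slope",np.hypot(*n[:2]),"uphill",np.degrees(np.arctan2(n[1],n[0])))
E
```

```text
time: 8.25
tool_pos: [521.8, -171.8, 236.4]
tcp_rot: [179.6, -0.3, 23.6]
ft_force: [0.5, 1.0, -1.0]
finger_gap: 85.2
orange 37.566801367789765 57.21481024954414 23.70063530334096
[248.4 143.1] [  56  100 2861] 60 85.1 64.9
[248.4 143.1] [  56  100 2861] 94 82.2 61.1
[379.8 193.3] [  215   205 17855] 60 53.3 -38.4
[379.8 193.3] [  215   205 17855] 94 52.0 -30.7
[295.9 163. ] [ 7 11 37] 60 52.7 45.6
[295.9 163. ] [ 7 11 37] 94 54.6 42.4
[355.8 168.4] [ 7 10 32] 60 52.4 -7.9
[355.8 168.4] [ 7 10 32] 94 53.9 -3.5
[271.6 181.5] [10  8 33] 60 52.3 72.5
[271.6 181.5] [10  8 33] 94 52.3 65.7
[320.9 186.9] [ 6 19 97] 60 30.1 23.9
[320.9 186.9] [ 6 19 97] 94 35.0 23.7
[376.8 190.3] [ 9  6 29] 60 52.3 -34.8
[376.8 190.3] [ 9  6 29] 94 51.5 -27.3
[320.5 218.1] [  6  30 173] 60 4.7 30.5
[320.5 218.1] [  6  30 173] 94 12.2 25.4
[258.4 208.1] [10  5 31] 60 52.5 99.3
[258.4 208.1] [10  5 31] 94 49.5 90.2
[384.5 218.6] [10  4 27] 60 52.0 -61.7
[384.5 218.6] [10  4 27] 94 47.9 -52.1
[378.9 246.7] [ 9  5 20] 60 52.0 -88.7
[378.9 246.7] [ 9  5 20] 94 44.2 -79.0
[364.5 280.2] [ 24  29 284] 60 62.0 -119.8
[... 176 characters left out ...]
.5] [ 42  34 722] 94 81.7 155.8
time: 9.8
tool_pos: [501.3, 173.3, 230.2]
tcp_rot: [-180.0, 0.1, 12.8]
ft_force: [0.1, 0.3, 0.7]
finger_gap: -0.1
[501.29672769 173.28750804 230.24472252] [-1.79999855e+02  5.72335001e-02  1.28401104e+01]
[239.5  47.5] [ 203   35   73   26 1763] [599.5 237.5 161.8] ((601.5046997070312, 245.13250732421875), (121.05243682861328, 24.868839263916016), 75.58748626708984) [160.  162.2 164.2]
slope 2.9676887850718146 uphill -158.98647782978554
[321.3 243.7] [ 267  197  110   95 9620] [503.4 175.8 130.5] ((487.961669921875, 182.14892578125), (85.91748046875, 150.74684143066406), 65.25016784667969) [121.9 129.6 136.5]
slope 0.09285197595570821 uphill -2.055065136108298
```

View pics/w3c.png

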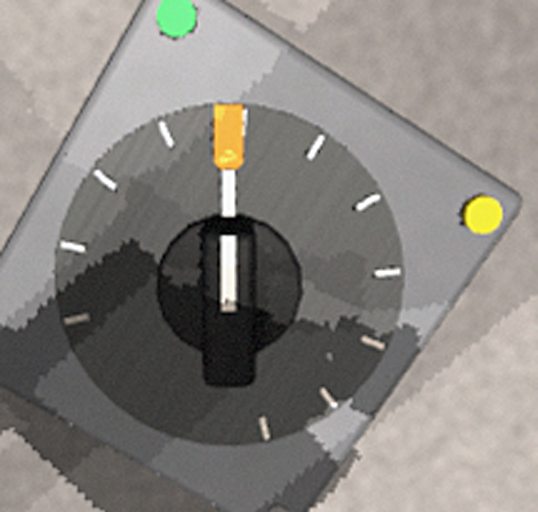

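View pics/w4.png

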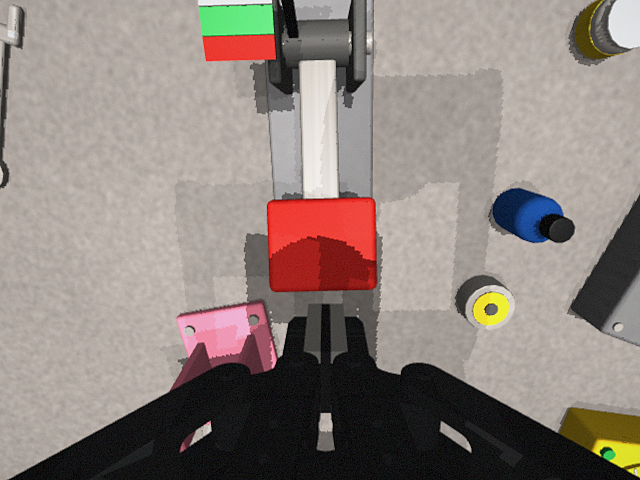

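The knob pointer measures 23.9° against 23.7° for the mark. The shut fingers stand over the paddle's centre (322,244 in the wrist view), and the tool is in line with the lever. Now I press.

```bash
python3 -m jog '[[[0,0,0.5,0,0,0,0],[0,0,0.5,0,0,0,0],[0,0,0.5,0,0,0,0],[0,0,0.3,0,0,0,0],[0,0,0.1,0,0,0,0],[0,0,0.05,0,0,0,0],[0,0,0,0,0,0,0],[0,0,0,0,0,0,0]]]' 40
python3 -m jog '[[[0,0,0.06,0,0,0,0],[0,0,0.06,0,0,0,0],[0,0,0.06,0,0,0,0],[0,0,0.06,0,0,0,0],[0,0,0.06,0,0,0,0],[0,0,0.06,0,0,0,0],[0,0,0.06,0,0,0,0],[0,0,0.06,0,0,0,0],[0,0,0,0,0,0,0],[0,0,0,0,0,0,0],[0,0,0,0,0,0,0]]]'
```

```text
time: 10.85
tool_pos: [502.2, 173.6, 134.1]
tcp_rot: [-180.0, -0.1, 12.8]
ft_force: [0.1, 0.3, -0.3]
finger_gap: 0.3
time: 12.22
tool_pos: [501.4, 173.4, 109.2]
tcp_rot: [180.0, 0.0, 12.8]
ft_force: [-2.4, -0.4, 5.9]
finger_gap: -0.0
```

```bash
python3 -m jog '[[[0,0,0.05,0,0,0,0],[0,0,0.05,0,0,0,0],[0,0,0.05,0,0,0,0],[0,0,0.05,0,0,0,0],[0,0,0.05,0,0,0,0],[0,0,0.05,0,0,0,0],[0,0,0,0,0,0,0],[0,0,0,0,0,0,0],[0,0,0,0,0,0,0],[0,0,0,0,0,0,0],[0,0,0,0,0,0,0],[0,0,0,0,0,0,0]]]'
python3 - <<'E'
from h import *
print(telemetry.sense()["ft_force"])
p,_=snapshot("wrist");q,_=snapshot("side")
a=cv2.resize(q[130:250,250:370],(480,480),interpolation=cv2.INTER_CUBIC)
b=cv2.resize(p,(320,240));im=np.zeros((480,800,3),np.uint8);im[:,:480]=a;im[:240,480:]=b
t,_=snapshot("top");im[240:,480:720]=cv2.resize(t[165:235,205:275],(240,240),interpolation=cv2.INTER_CUBIC)
cv2.imwrite("pics/press.png",im[:,:,::-1])
E
```

```text
time: 13.72
tool_pos: [500.9, 173.3, 94.2]
tcp_rot: [180.0, 0.1, 12.8]
ft_force: [-5.7, -1.2, 8.1]
finger_gap: -0.2
[-5.73512765 -1.23381785  8.12732433]
```

View pics/press.png

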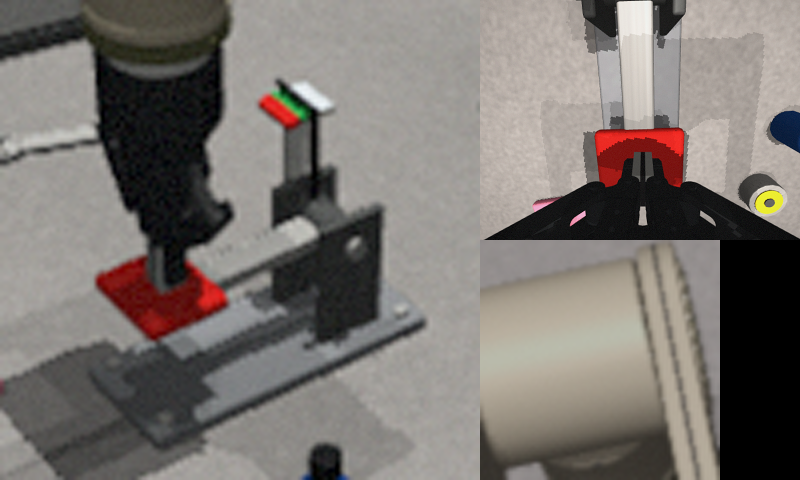

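The side view shows the needle top at the green band, around (290,100). The paddle is level under the fingertips and the force is steady at about 8 N. I'll hold a little longer, check it is steady, and hand in.

```bash
python3 -m jog '[[[0,0,0,0,0,0,0],[0,0,0,0,0,0,0],[0,0,0,0,0,0,0],[0,0,0,0,0,0,0],[0,0,0,0,0,0,0],[0,0,0,0,0,0,0]]]' && python3 -c "
from bench import job;print(job.hand_in())"
```

```text
time: 14.62
tool_pos: [500.8, 173.3, 94.1]
tcp_rot: [180.0, 0.1, 12.8]
ft_force: [-6.2, -2.0, 7.8]
finger_gap: -0.1
the job is handed in; nothing more can be done
None
```

I set the knob to the orange mark, then pressed the jog paddle into the green band and handed the job in at about 14.6 s while still holding it. `hand_in()` gives no verdict, so I don't have a result to report.

- **Knob:** I gripped the bar and turned it 72° clockwise, then let go. A wrist picture afterwards put the pointer at 23.9° and the mark at 23.7°, about 0.1 mm apart at the pointer tip. I did not re-measure it after pressing the paddle.
- **Paddle:** I pressed it with the shut fingers down to a fingertip height of 94 mm, which is about 0.27 rad. The upward force was steady at about 8 N, and the side view showed the needle in the green band. A sideways force of about 6 N had built up at the fingertips, from friction as the paddle swings on its arc.
- **Other things:** the arm crossed above them at about 230 mm, and I touched nothing else on purpose. I did not measure their positions again at the end.

No check failed or disagreed. In the last top-camera crop the arm blocked the needle, so the needle reading rests on the side view and the height.

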